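# Count along the index tabs and push the housing into the third gap

### The job

Run a fingertip from left to right along the springy index tabs of the divider rack to count the gaps: flick the first, the second and the third tab over to the right, one after the other, and leave the other tabs alone. Then push the loose square housing that lies in front of the rack along the worktop into the third gap from the left (count every gap, full or empty) until it is fully home against the back wall. Only push it, never pick it up or tip it, and leave the other parts and tools where they are.

Things in the scene. Friction and masses are not known exactly. Their poses are not given: they have to be found in the camera images.
- rack: Fixed aluminium divider rack on the worktop, 402 mm wide (its y), 22 mm high: six gaps in a row, open in front (-x, towards the robot), above and below (parts slide on the worktop), closed at the back. Origin: on the worktop, mid-width; x runs into the gaps, y to the left, z up. Gaps 1 to 6 from the left are centred at y = +165, +99, +33, -33, -99, -165 mm. Some already hold a part.
- left_nose (a point): Foot of the rounded front end of the rack's leftmost wall, at x = -45, y = +198 mm from the rack's origin. The rack has seven walls, 6 mm thick, 66 mm apart, so every gap is 60 mm wide; they run from x = -48 to x = +45 mm, where the face of the back wall is.
- first_tab (a point): Hinge of the first index tab, at x = +30, y = +198, z = +26 mm from the rack's origin. On the left wall of each gap, near the back, stands such a springy upright tab (the seventh wall has none), 66 mm apart, each 20 mm wide along x, 3 mm thick, its rounded top 62 mm above the worktop.
- housing: Plain grey square moulded housing half lying hollow side down on the worktop in front of the rack, 50 x 50 x 14 mm, rounded corners, about 30 g, loose. Origin: centre of its underside; z up. Against the back of a gap its centre is at the rack's x = +20 mm.
- stored_grey: Grey oblong moulded part, 40 x 62 x 16 mm, already lying in the first or fifth gap; leave it. Origin: centre of its underside.
- stored_black: Black oblong moulded part, 40 x 62 x 16 mm, already lying in the fifth or first gap; leave it. Origin: centre of its underside.
- long_black: Black narrow moulded part, 32 x 74 x 18 mm, lying on the worktop in front of the right end of the rack; leave it. Origin: centre of its underside.
- driver: Screwdriver, 201 mm long, 28 mm thick, lying on the worktop to the right; leave it. Origin: centre of its underside.
- stud: Black threaded stud, 48 mm long, 16 mm thick, lying on the worktop to the left; leave it. Origin: centre of its underside.
- tab_1 (a joint): Index tab 1 from the left, on the rack's wall at y = +198 mm; angle in rad, 0 upright, positive leaning right (the rack's -y), to 1.3 either way; a weak spring (about 1.5 N at its top) sets it upright again.
- tab_2 (a joint): Index tab 2 from the left, on the rack's wall at y = +132 mm; angle in rad, 0 upright, positive leaning right (the rack's -y), to 1.3 either way; a weak spring (about 1.5 N at its top) sets it upright again.
- tab_3 (a joint): Index tab 3 from the left, on the rack's wall at y = +66 mm; angle in rad, 0 upright, positive leaning right (the rack's -y), to 1.3 either way; a weak spring (about 1.5 N at its top) sets it upright again.
- tab_4 (a joint): Index tab 4 from the left, on the rack's wall at y = +0 mm; angle in rad, 0 upright, positive leaning right (the rack's -y), to 1.3 either way; a weak spring (about 1.5 N at its top) sets it upright again.
- tab_5 (a joint): Index tab 5 from the left, on the rack's wall at y = -66 mm; angle in rad, 0 upright, positive leaning right (the rack's -y), to 1.3 either way; a weak spring (about 1.5 N at its top) sets it upright again.
- tab_6 (a joint): Index tab 6 from the left, on the rack's wall at y = -132 mm; angle in rad, 0 upright, positive leaning right (the rack's -y), to 1.3 either way; a weak spring (about 1.5 N at its top) sets it upright again.
Not all that is in view belongs to the job. Leave any blue or orange look-alike of the housing alone.

How it is judged:
By the outcome, as a careful person would: the job done as asked, in the order asked, and still so for the second after the job is handed in, with the robot touching nothing.
It also fails if it takes over 58 s, if anything falls off the work surface, if the arm or the gripper's body presses on something with over 40 N, if the wrist force passes 120 N, or if a joint passes its speed limit or range.

### The arm

A 7-joint arm with a two-finger parallel gripper is mounted at the origin on a cart in front of the work surface, level with it; the furniture and walls round the work are solid. World frame = base frame: x ahead of the robot, y to its left, z up, the work surface at z = 0. Lengths are in m, angles in rad, forces in N, time in s.
With the tool pointing down it reaches from about 0.4 to 0.875 m from the base axis. Payload 19.3 kg.
Tool frame: the origin (TCP) lies where the fingers leave the gripper's body, on its centre line; the fingertips stand bot.tip_reach ahead of it and the grasp point (between the pads) lies 54 mm ahead of it (bot.tip_reach is the distance from the TCP to the fingertips, in m); z points along the fingers, y is the line along which they close (so a half turn about z gives the same grasp; the last joint's range is limited). The gripper opens to 85 mm and grips with 20 to 120 N. Pads are 22 mm wide; open, the fingers measure 114 mm over their backs; the gripper's body (76 mm by 85 mm) begins 54 mm behind the grasp point. The pads swing forward as they close: fully open they stand 13 mm farther back than shut.
Start: joints at [-1.322, 0.521, -0.036, 1.599, 0.021, 1.021, -0.113], TCP at [0.196, 0.593, 0.304] pointing down, gripper open.
Joint ranges: [-2.91, 2.91], [-0.3, 2.13], [-1.5, 1.42], [0.17, 2.43], [-1.26, 4.41], [0.16, 1.93], [-2.52, 2.52]. Speed limits (rad/s): [1.89, 1.89, 2.39, 2.39, 3.01, 3.01, 3.01].

### API

Orientations are given as [roll, pitch, yaw] about the fixed x, y, z axes, in that order (R = Rz(yaw) Ry(pitch) Rx(roll)).
In Python, from workcell import bot gives the robot as it stands. The module is installed in compiled form; this text tells all that it offers.
- The arm moves only by the shell command python3 -m jog 'ROWS' [FORCE]. ROWS is JSON, a list that holds one entry, the list of rows, each a list of 7 numbers: the shift along the tool's x, y, z in mm, then the turn, a rotation vector about the tool's x, y, z in rad, then the opening, from 0 (shut) to 1 (fully open). In form: [[[tx, ty, tz, wx, wy, wz, fingers], ...]]. A call has 1 to 5 rows; each row shifts and turns the commanded pose from where the row before left it, along the tool's axes as they then stand; what a row does not reach is not made up. A row lasts 1/10 s, in which the tool goes at most 50 mm and 8.59 degrees, less where a joint would pass 70% of its speed; a pose out of reach is approached as far as the arm can. A call is refused whole if a number of a shift passes 50 or a number of a turn 0.15, either way. A call with a gripper value outside its range is refused whole. The fingers move at their own pace and stop on an object; FORCE is the grip in N (left out, the last holds). Time passes only in rows, so rows that do not move let the fingers close. It gives the time, the measured TCP pose, the force, the opening and the grip force at its end, in the units of the state.
- bot.observe(): the state, without advancing time (a new reading comes with each control period).
- bot.grab_frame(name): name is "side" or "top" or "wrist"; returns a dict with "img" (400x640x3 uint8, red, green, blue), "intrinsics" (3x3 intrinsics, pixels), "R" (3x3) and "t" (3): a world point X has camera coordinates R X + t; the wrist camera has in their place "tool_from_camera" (4x4, takes a point from camera to tool coordinates, whose origin is the TCP and whose axes are the flange's). Camera axes: x right, y down, z forward; pixel columns grow to the right and rows downward; lengths in m; the calibration is good to about 2 mm. A picture is of the moment at which its call begins: read the wrist's pose just before it. There is no depth.
- bot.job_done(): hands the job in; it is judged then, once.
Trained networks look in a picture, given as the dict that the camera call returned (one of the last four; its "shot" number tells which), for a name from the list of things; names that differ only in an ending like _2 or _b are one class to them, and where a whole thing is asked for, a point or a joint stands for the part that bears it (a point fixed in the world has none). Each returns a list of dicts, best first, with "conf" (0 to 1); they miss things now and then, are a little off and sometimes report something else, mostly with a low value. They report only what shows in the picture. A call takes as long as a camera call. They do not tell look-alikes from the thing itself.
- bot.trace(query, picture): "region" (400x640 bool, what is visible of it).
- bot.spot_point(query, picture): "xyz" ([x, y, z] in m, in world coordinates, good to about 4 mm: a listed point, or the origin of a listed thing).
The state is a dict: "clock": time; "qpos": joint angles; "qd": joint speeds; "joint_efforts": joint torques, N m; "position": TCP position; "tool_rot": TCP orientation; "force": force on the tool from outside, world axes, zero at the start; "moment": the same for the moment, N m; "grip_width": finger opening in m; "finger_force": force on a finger pad.
Only numpy, scipy, OpenCV 4.12 (cv2) and the standard library are available. Lean on these libraries where they do the work, as an engineer would, in place of code of your own. Each camera call takes 0.05 s, during which the arm holds its last target. There are 200 camera calls.

## Working session

There is one attempt and no reset: what is moved stays moved. The work goes in short steps, Python scripts to look and compute and a shell command to move; the robot and the scene stay as the last step left them, time stands still between calls to the robot, and variables do not carry over. Pictures are saved under pics/ and viewed, at most 13 in all, crops included, and the job is handed in when it is done.

```bash
mkdir -p pics
cat > h.py <<'E'
import numpy as np,cv2
from workcell import bot
def save(p,n): cv2.imwrite('pics/'+n+'.png',p['img'][...,::-1])
E
python3 - <<'E'
from h import *
s=bot.observe();print(s['clock'],s['position'],s['tool_rot'],bot.tip_reach,s['force'],s['grip_width'])
for c in ('top','side'):
    p=bot.grab_frame(c);save(p,c+'0')
    for q in ['left_nose','first_tab','housing','rack','stored_grey','stored_black','long_black','stud','driver']:
        print(c,q,[(np.round(d['xyz'],4).tolist(),round(d['conf'],2)) for d in bot.spot_point(q,p)[:3]])
E
```

```text
0.0 [0.19585063 0.59327194 0.30333926] [-3.14050719e+00  6.56608758e-05  2.82277781e+00] 0.0726 [ 0.17709311 -0.19740251 -0.33552093] 0.0852769573884579
top left_nose [([0.5282, 0.1849, 0.0004], 0.62)]
top first_tab [([0.6044, 0.194, 0.0256], 0.79), ([0.4718, 0.0472, -0.0017], 0.41)]
top housing [([0.7673, 0.0048, -0.0003], 0.8), ([0.4419, -0.081, -0.0004], 0.75), ([0.4714, 0.0487, -0.0025], 0.67)]
top rack [([0.5862, -0.0109, 0.0008], 0.87)]
top stored_grey [([0.602, -0.1068, 0.0006], 0.5)]
top stored_black [([0.5848, 0.1563, 0.0034], 0.8)]
top long_black [([0.4575, -0.213, 0.0011], 0.71), ([0.6012, -0.1083, -0.0016], 0.45), ([0.5238, 0.182, 0.0025], 0.22)]
top stud [([0.4446, 0.3297, -0.001], 0.4)]
top driver [([0.4676, -0.4399, -0.0022], 0.55)]
side left_nose [([0.5351, 0.1859, -0.0001], 0.92)]
side first_tab [([0.6073, 0.1937, 0.0263], 0.82)]
side housing [([0.7604, 0.0039, 0.0034], 0.69), ([0.4432, -0.0738, -0.0023], 0.63), ([0.4746, 0.0474, -0.0057], 0.42)]
side rack [([0.5881, -0.0106, -0.0023], 0.95), ([0.4712, -0.4426, -0.002], 0.49)]
side stored_grey [([0.598, -0.1053, -0.0003], 0.5), ([0.4438, 0.3314, -0.0039], 0.23)]
side stored_black [([0.5874, 0.1526, -0.0009], 0.4)]
side long_black [([0.5872, 0.1536, -0.0018], 0.53), ([0.456, -0.2112, 0.0017], 0.48)]
side stud [([0.4443, 0.332, -0.0036], 0.38), ([0.5299, 0.1843, -0.0019], 0.3)]
side driver [([0.4683, -0.4439, -0.0026], 0.48)]
```

View pics/top0.png

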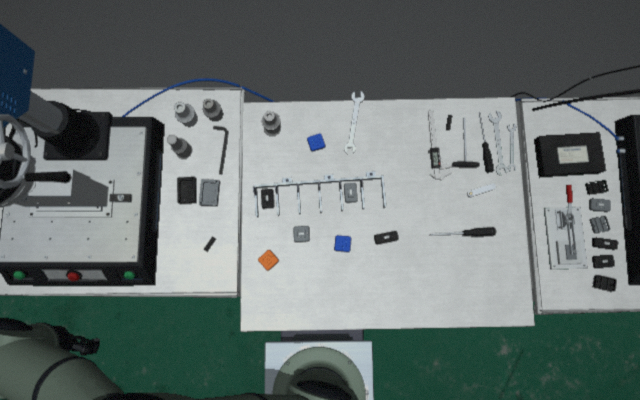

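View pics/side0.png

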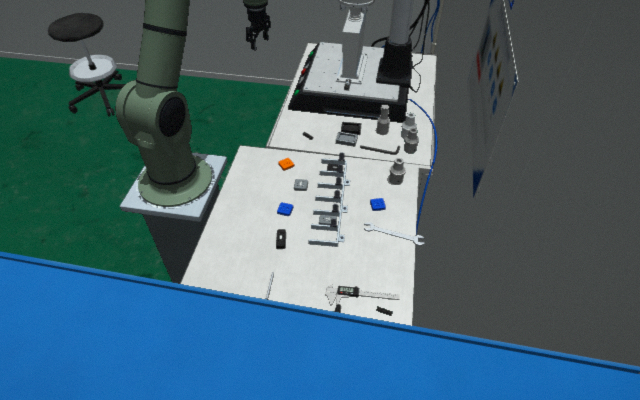

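Top view: candidates for the housing are a grey square at (302,233), blue ones at (343,243) and (316,142), and an orange one at (268,260). I choose the grey one, about world (0.473, 0.048). The rack spans (253,188)–(383,176). A black part sits in gap 1 and a grey part in gap 5. The side view agrees.

I'll square the tool up, close the fingers and move right, clear of the machine.

```bash
python3 -m jog '[[[0,-20,0,0,0,-0.124,0],[0,-40,0,0,0,-0.124,0],[0,-40,0,0,0,-0.124,0],[-20,-45,0,0,0,0,0],[-30,-40,0,0,0,0,0]]]'
python3 -m jog '[[[-40,-30,0,0,0,0,0],[-40,-30,0,0,0,0,0],[-40,-30,0,0,0,0,0],[-40,-30,0,0,0,0,0],[0,0,0,0,0,0,0]]]'
python3 - <<'E'
from h import *
p=bot.grab_frame('top')
cv2.imwrite('pics/crop.png',cv2.resize(p['img'][150:275,240:400,::-1],None,fx=4,fy=4,interpolation=cv2.INTER_CUBIC))
s=bot.observe();p=bot.grab_frame('wrist');save(p,'w1');print(s['clock'],s['position'],s['tool_rot'],bot.tip_reach,np.round(p['tool_from_camera'],3))
for q in ['left_nose','first_tab','housing','rack']:
        print(q,[(np.round(d['xyz'],4).tolist(),round(d['conf'],2)) for d in bot.spot_point(q,p)[:3]])
E
```

```text
clock: 1.5
position: [0.2328, 0.4114, 0.3041]
tool_rot: [3.141, -0.0, -3.086]
force: [1.3, 0.5, 0.7]
grip_width: 0.0123
finger_force: 0.0
clock: 2.0
position: [0.4044, 0.2974, 0.304]
tool_rot: [-3.14, 0.002, -3.096]
force: [-1.5, 0.8, 0.8]
grip_width: 0.0002
finger_force: 0.0
2.05 [0.40190145 0.2996267  0.30386039] [-3.14106847e+00  5.77037142e-04 -3.09367111e+00] 0.0726 [[-0.    -0.961 -0.275  0.07 ]
 [ 1.    -0.     0.001  0.   ]
 [-0.001 -0.275  0.961 -0.07 ]
 [ 0.     0.     0.     1.   ]]
left_nose [([0.5289, 0.1857, -0.002], 0.65)]
first_tab [([0.6025, 0.1891, 0.0236], 0.71)]
housing [([0.4734, 0.0485, 0.0012], 0.87), ([0.3924, 0.1504, 0.0013], 0.6), ([0.4458, -0.0753, 0.0004], 0.57)]
rack [([0.5867, -0.0074, 0.0036], 0.93), ([0.6017, 0.1904, 0.0247], 0.52)]
```

View pics/crop.png

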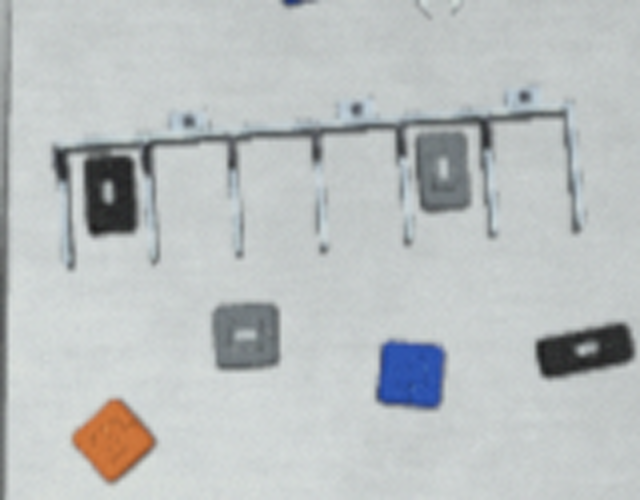

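View pics/w1.png

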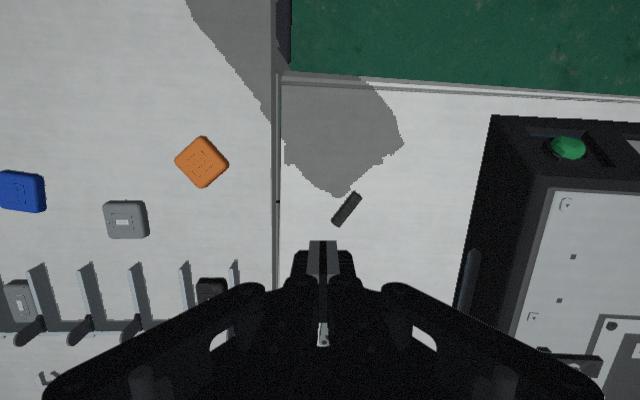

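Crop: the grey square at crop (246,335), full-frame (302,234), is the housing, nearly straight in line with gap 3. Orange (115,440) and blue (411,374) are decoys. Wrist view: housing at (126,219) and the rack along the bottom left.

Next I refine the rack pose from the wall ends in the top picture.

```bash
cat >> h.py <<'E'
def ray(p,uv,z,pose=None):
    K=p['intrinsics']; d=np.linalg.inv(K)@np.array([uv[0],uv[1],1.])
    if 'R' in p: R=p['R'].T; o=-R@p['t']
    else:
        from scipy.spatial.transform import Rotation as Ro
        T=p['tool_from_camera']; Rt=Ro.from_euler('xyz',pose['tool_rot']).as_matrix()
        R=Rt@T[:3,:3]; o=pose['position']+Rt@T[:3,3]
    d=R@d; return o+d*(z-o[2])/d[2]
E
python3 - <<'E'
from h import *
p=bot.grab_frame('top')
f=[(70,267),(154,262),(239,256),(323,250),(408,243),(493,236),(577,231)]
P=np.array([ray(p,(240+(u-1.5)/4,150+(v-1.5)/4),0.012)[:2] for u,v in f]); print(P.round(4))
ly=.198-.066*np.arange(7)
a=np.polyfit(ly,P[:,0],1);b=np.polyfit(ly,P[:,1],1);print(a,b,np.arctan(-a[0]/b[0]))
for u,v,z in [(55,150,.022),(570,112,.022)]: print(ray(p,(240+(u-1.5)/4,150+(v-1.5)/4),z))
# housing top corners/edges
h=bot.trace('housing',p)
for d in h:
    m=d['region'].astype(np.uint8); print(d['conf'],m.sum(),cv2.minAreaRect(cv2.findNonZero(m)))
for u,v in [(213,307),(277,303),(280,365),(217,369)]: print(ray(p,(240+(u-1.5)/4,150+(v-1.5)/4),.014))
E
```

```text
[[ 0.5265  0.1843]
 [ 0.5296  0.1195]
 [ 0.5334  0.0539]
 [ 0.5373 -0.0109]
 [ 0.5419 -0.0766]
 [ 0.5465 -0.1422]
 [ 0.5496 -0.2071]]
[-0.06035636  0.53781534] [ 0.98926011 -0.0113164 ] 0.06093607844742462
[0.61659006 0.19544923 0.022     ]
[ 0.64136852 -0.20351836  0.022     ]
0.83 239 ((301.5, 234.5), (15.0, 15.0), 90.0)
0.8 271 ((342.4900817871094, 243.59901428222656), (16.219106674194336, 17.612157821655273), 5.710593223571777)
0.78 248 ((268.2500305175781, 260.2500305175781), (16.26345443725586, 15.55634880065918), 45.0)
0.6 264 ((316.0999755859375, 142.3000030517578), (16.443843841552734, 16.4438419342041), 71.56504821777344)
[0.49387976 0.07386409 0.014     ]
[0.4963478  0.02475427 0.014     ]
[0.44873939 0.02276372 0.014     ]
[0.44628089 0.07085367 0.014     ]
```

Rack origin is about (0.586, -0.009) with yaw 0.06. In the rack frame the housing sits at about (-111, +64) mm, so it needs a 31 mm push to the right before going in. First the tabs: move to the left of tab 1.

```bash
cat >> h.py <<'E'
O=np.array([.5862,-.009]);YAW=.06
def rk(xy): 
    c,s=np.cos(YAW),np.sin(YAW); d=np.asarray(xy)[:2]-O; return np.array([c*d[0]+s*d[1],-s*d[0]+c*d[1]])*1000
def st():
    s=bot.observe(); print('t',round(s['clock'],2),'rack',rk(s['position']).round(1),'tipz',round((s['position'][2]-bot.tip_reach)*1000,1),'yaw err',round((s['tool_rot'][2]+np.pi-YAW+np.pi)%(2*np.pi)-np.pi,4),'F',np.round(s['force'],1)); return s
E
python3 -m jog '[[[-39,-15,10,0,0,-0.012,0],[-39,-15,20,0,0,0,0],[-39,-15,20,0,0,0,0],[-39,-15,20,0,0,0,0],[-39,-14,20,0,0,0,0]]]' >/dev/null
python3 -m jog '[[[0,0,25,0,0,0,0],[0,0,25,0,0,0,0],[0,0,0,0,0,0,0],[0,0,0,0,0,0,0]]]' >/dev/null
python3 - <<'E'
from h import *
s=st();p=bot.grab_frame('wrist');save(p,'w2')
for q in ['left_nose','first_tab','rack']:
        print(q,[(rk(d['xyz']).round(1),round(d['conf'],2)) for d in bot.spot_point(q,p)[:3]])
E
```

```text
t 3.3 rack [ 27.5 248.5] tipz 91.8 yaw err 0.006 F [-0.8  0.5  0.4]
left_nose [(array([-43.1, 194.6]), 0.74)]
first_tab [(array([ 27.3, 193.6]), 0.9)]
rack [(array([ 3.5, -2.8]), 0.66)]
```

View pics/w2.png

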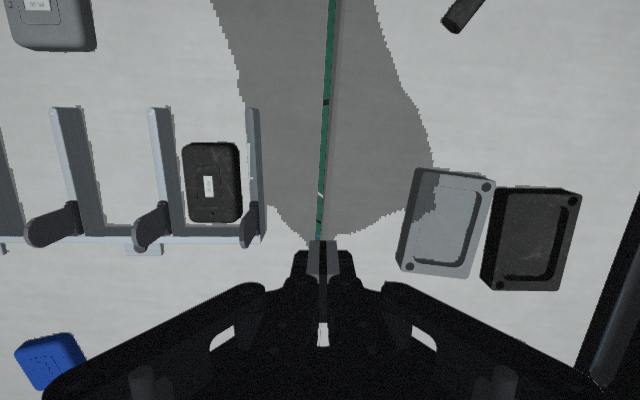

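Wrist view: tab 1 stands at (250,225), tab 2 at (155,225) and tab 3 at (50,225). The shut fingertip is at (322,250), free space all round. Now I lower it and sweep.

```bash
python3 -m jog '[[[-2,-5,23,0,0,-0.006,0],[0,0,23,0,0,0,0],[0,0,0,0,0,0,0]]]' >/dev/null; python3 -c "
from h import *
st()"
python3 -m jog '[[[0,-20,0,0,0,0,0],[0,-20,0,0,0,0,0],[0,-20,0,0,0,0,0],[0,-8,0,0,0,0,0],[0,0,0,0,0,0,0]]]' 
python3 -c "
from h import *
st();save(bot.grab_frame('wrist'),'w3')"
```

```text
t 3.8 rack [ 28.7 242.7] tipz 43.7 yaw err 0.0113 F [-1.4  0.1 -0.6]
clock: 4.3
position: [0.6068, 0.1666, 0.1193]
tool_rot: [-3.141, 0.002, -3.072]
force: [0.0, -2.1, 4.0]
grip_width: 0.0
finger_force: 1.7
t 4.3 rack [ 31.1 174.1] tipz 46.7 yaw err 0.0096 F [ 0.  -2.1  4. ]
```

View pics/w3.png

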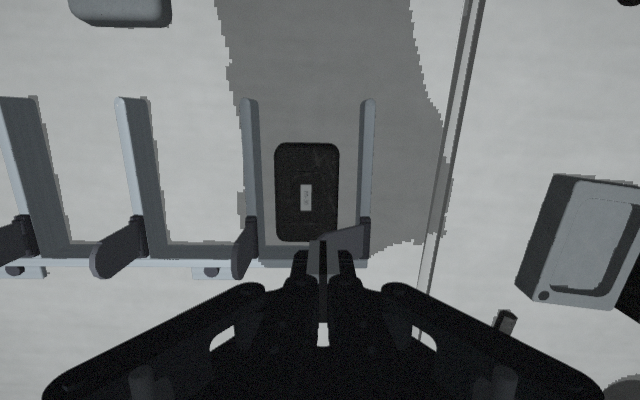

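Tab 1 is bent right under the fingertip at (340,240), and tab 2 at (245,250) is untouched. I continue over tabs 2 and 3, then lift well before tab 4.

```bash
python3 -m jog '[[[0,-18,0,0,0,0,0],[0,-18,0,0,0,0,0],[0,-18,0,0,0,0,0],[0,-18,0,0,0,0,0],[0,0,0,0,0,0,0]]]' | grep -E 'pos|force'; python3 -c "
from h import *
st()"
python3 -m jog '[[[0,-18,0,0,0,0,0],[0,-18,0,0,0,0,0],[0,-18,0,0,0,0,0],[0,-12,0,0,0,0,0],[0,0,0,0,0,0,0]]]' | grep -E 'pos|force'
python3 -c "
from h import *
st();save(bot.grab_frame('wrist'),'w4')"
```

```text
position: [0.6115, 0.0915, 0.118]
force: [0.5, -1.3, 2.9]
finger_force: 1.5
t 4.85 rack [31.3 98.8] tipz 45.4 yaw err 0.0071 F [ 0.5 -1.3  2.9]
position: [0.616, 0.0279, 0.118]
force: [-0.2, -1.4, 2.9]
finger_force: 1.5
t 5.35 rack [32.  35.1] tipz 45.4 yaw err 0.0089 F [-0.2 -1.4  2.9]
```

View pics/w4.png

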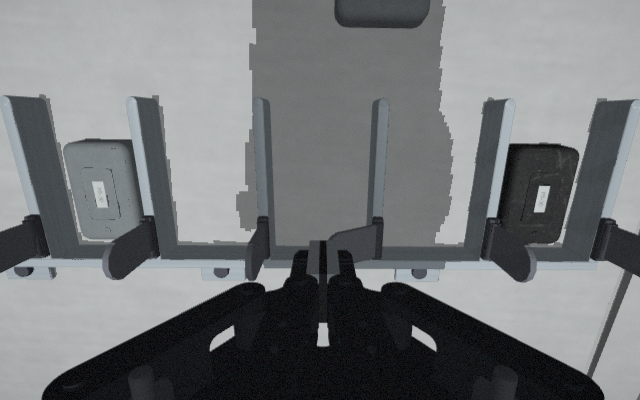

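Tab 3 at (350,240) is bent over, tabs 1 and 2 are upright again, and tab 4 at (258,250) is clear. I lift and go to the housing's left side.

```bash
python3 -m jog '[[[0,0,-30,0,0,0,0],[0,0,-30,0,0,0,0],[35,20,-5,0,0,0,0],[36,22,0,0,0,0,0],[36,22,0,0,0,0,0]]]' | grep -E 'pos|force'
python3 -m jog '[[[36,22,0,0,0,-0.008,0],[0,0,0,0,0,0,0],[0,0,0,0,0,0,0]]]' | grep -E 'pos|force'
python3 - <<'E'
from h import *
s=st();p=bot.grab_frame('wrist');save(p,'w5')
for q in ['left_nose','first_tab','rack','housing']:
        print(q,[(rk(d['xyz']).round(1),round(d['conf'],2)) for d in bot.spot_point(q,p)[:3]])
p=bot.grab_frame('top')
for q in ['left_nose','first_tab','rack','housing']:
        print(q,[(rk(d['xyz']).round(1),round(d['conf'],2)) for d in bot.spot_point(q,p)[:3]])
E
```

```text
position: [0.503, 0.0876, 0.1831]
force: [0.9, 0.7, -0.3]
finger_force: 0.0
position: [0.4668, 0.1068, 0.1832]
force: [0.4, 0.1, 0.4]
finger_force: 0.0
t 6.2 rack [-112.2  122.8] tipz 110.6 yaw err 0.0217 F [0.4 0.1 0.4]
left_nose [(array([-45.6, 196.5]), 0.9)]
first_tab []
rack [(array([ 1.5, -1.5]), 0.74)]
housing [(array([-106.9,   67.4]), 0.97), (array([-145.8,  -59.3]), 0.74), (array([-184.1,  172. ]), 0.65)]
left_nose []
first_tab []
rack [(array([-0.2, -0.4]), 0.65)]
housing [(array([-146.5,  -59.7]), 0.77), (array([179.1,   3.6]), 0.7), (array([-113. ,   64.8]), 0.61)]
```

View pics/w5.png

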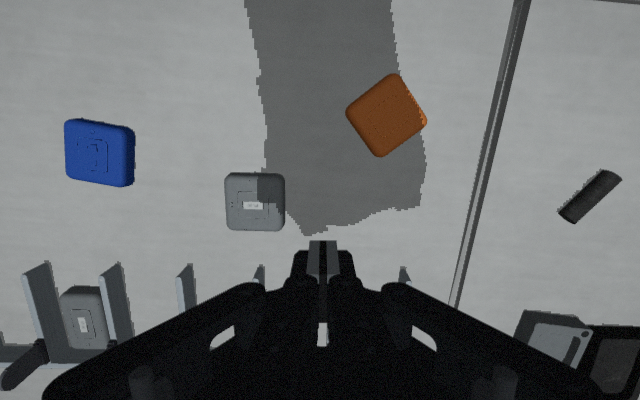

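Wrist view: housing at (254,202), orange decoy at (386,115), blue at (99,152), fingertip above free worktop at (322,250). Lower and push to the right.

```bash
python3 -m jog '[[[-2,0,35,0,0,0.02,0],[0,0,35,0,0,0,0],[0,0,25,0,0,0,0],[0,0,10,0,0,0,0],[0,0,0,0,0,0,0]]]' | grep -E 'pos|force'
python3 -c "
from h import *
st()"
python3 -m jog '[[[0,-15,0,0,0,0,0],[0,-10,0,0,0,0,0],[0,-10,0,0,0,0,0],[0,-8,0,0,0,0,0],[0,0,0,0,0,0,0]]]' | grep -E 'pos|force'
python3 - <<'E'
from h import *
s=st()
for c in ('wrist','top'):
    p=bot.grab_frame(c)
    print([(rk(d['xyz']).round(1),round(d['conf'],2)) for d in bot.spot_point('housing',p)[:4]])
E
```

```text
position: [0.4687, 0.1055, 0.0771]
force: [0.3, 0.1, 0.3]
finger_force: 0.0
t 7.2 rack [-110.4  121.3] tipz 4.5 yaw err -0.0009 F [0.3 0.1 0.3]
position: [0.4725, 0.0616, 0.0789]
force: [1.0, -2.5, 9.1]
finger_force: 4.8
t 7.7 rack [-109.3   77.3] tipz 6.3 yaw err -0.0024 F [ 1.  -2.5  9.1]
[(array([-145.8,  -59.6]), 0.92), (array([-110.2,   46.7]), 0.69)]
[(array([181.9,   2.6]), 0.78), (array([-148.2,  -64.2]), 0.64)]
```

There's an unexpected 9 N upward force, so I look.

Run:
```python
from h import *
s=st();p=bot.grab_frame('wrist');cv2.imwrite('pics/w6.png',cv2.resize(p['img'][130:290,200:420,::-1],None,fx=3.5,fy=3.5,interpolation=cv2.INTER_CUBIC))
```

```text
t 7.9 rack [-109.3   77.6] tipz 6.3 yaw err -0.0019 F [ 1.1 -3.9 10.8]
```

View pics/w6.png

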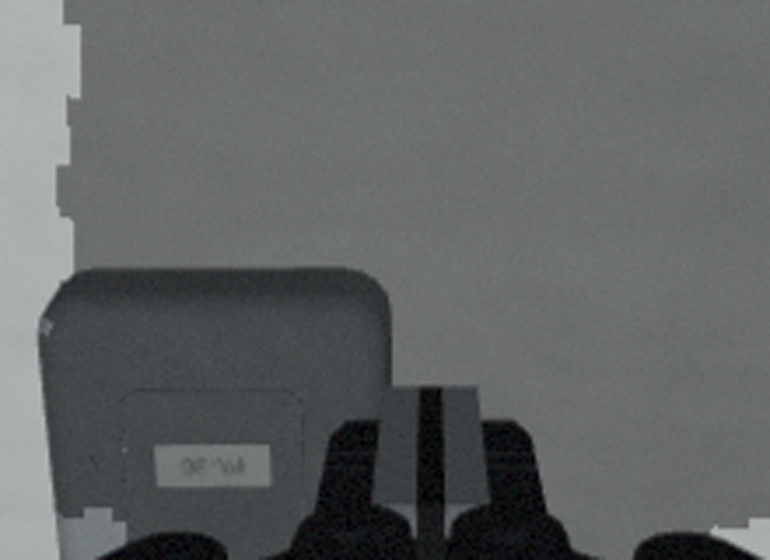

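The tip stands against the housing's left edge (crop x≈385), and the thicker finger back overlaps its top edge and presses down. The housing has moved to y≈+47. I raise a few mm and check the force.

```bash
python3 -m jog '[[[0,2,-4,0,0,0,0],[0,0,0,0,0,0,0]]]' | grep -E 'pos|force'
python3 -c "
from h import *
st()"
python3 -m jog '[[[0,-4,0,0,0,0,0],[0,-2,0,0,0,0,0],[0,0,0,0,0,0,0]]]' | grep -E 'pos|force'
python3 - <<'E'
from h import *
s=st()
for c in ('wrist','top'):
    p=bot.grab_frame(c)
    print([(rk(d['xyz']).round(1),round(d['conf'],2)) for d in bot.spot_point('housing',p)[:4]])
E
```

```text
position: [0.4719, 0.0648, 0.0827]
force: [-0.4, 0.9, -0.1]
finger_force: 0.0
t 8.15 rack [-109.7   80.5] tipz 10.1 yaw err -0.0009 F [-0.4  0.9 -0.1]
position: [0.4719, 0.0582, 0.0818]
force: [0.3, 0.6, -0.9]
finger_force: 0.0
t 8.45 rack [-110.1   73.9] tipz 9.2 yaw err -0.0015 F [ 0.3  0.6 -0.9]
[(array([-144.3,  -58.3]), 0.86), (array([-107. ,   46.3]), 0.84), (array([-182.1,  168.9]), 0.6)]
[(array([179.7,   3.9]), 0.68), (array([-146.8,  -62.5]), 0.54)]
```

```bash
python3 -m jog '[[[0,-4,0,0,0,0,0],[0,-4,0,0,0,0,0],[0,-1,0,0,0,0,0],[0,0,0,0,0,0,0]]]' | grep -E 'pos|force'
python3 -c "
from h import *
st()"
python3 -m jog '[[[0,15,0,0,0,0,0],[25,5,-30,0,0,0,0],[30,-10,-40,0,0,0,0.15],[30,-25,-10,0,0,0,0.15],[0,0,0,0,0,0,0.15]]]' | grep -E 'pos|force|width'
python3 - <<'E'
from h import *
s=st()
for c in ('wrist','top'):
    p=bot.grab_frame(c)
    if c=='wrist':save(p,'w7')
    print([(rk(d['xyz']).round(1),round(d['conf'],2)) for d in bot.spot_point('housing',p)[:4]])
    for d in bot.trace('housing',p):
        m=d['region'].astype(np.uint8); print(round(d['conf'],2),m.sum(),cv2.minAreaRect(cv2.findNonZero(m)))
E
```

```text
position: [0.4725, 0.0494, 0.0819]
force: [-1.5, 0.7, -0.2]
finger_force: 0.0
t 9.05 rack [-110.    65.1] tipz 9.3 yaw err -0.0014 F [-1.5  0.7 -0.2]
position: [0.3862, 0.0276, 0.1625]
force: [-0.5, 0.3, -0.4]
grip_width: 0.0131
finger_force: 0.0
t 9.55 rack [-197.4   48.5] tipz 89.9 yaw err -0.0029 F [-0.5  0.3 -0.4]
[(array([-144.5,  -58.6]), 0.84), (array([-106.9,   34.3]), 0.74), (array([-182.8,  169.4]), 0.71)]
0.83 3973 ((476.2940979003906, 224.73129272460938), (61.6290397644043, 66.66151428222656), 55.7131233215332)
0.7 3474 ((191.9640655517578, 263.3775329589844), (65.13385009765625, 60.20378112792969), 5.440331935882568)
0.56 1583 ((318.5, 304.5), (55.0, 35.0), 90.0)
[(array([-149.9,  -61.9]), 0.77), (array([182.4,   1.2]), 0.75), (array([-182.2,  169.1]), 0.49)]
0.76 176 ((265.1039123535156, 260.78369140625), (18.213619232177734, 11.992506980895996), 77.00537872314453)
0.72 239 ((315.5999755859375, 142.29998779296875), (16.127614974975586, 16.12761688232422), 71.56504821777344)
0.48 231 ((342.5, 243.5), (15.0, 15.0), 90.0)
```

View pics/w7.png

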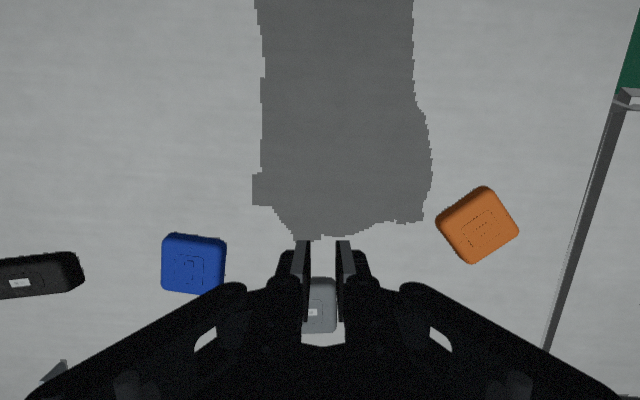

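Wrist view: blue decoy at (193,263), orange at (478,225). The housing is under and ahead of the fingers at (320,305), at about rack (-107, 34), so lined up with gap 3. I descend behind it with the fingers slightly apart and push.

```bash
python3 -m jog '[[[-10,-14,40,0,0,0,0.15],[-12,0,30,0,0,0,0.15],[0,0,13,0,0,0,0.15],[0,0,0,0,0,0,0.15]]]' | grep -E 'force'
python3 -c "
from h import *
st()"
python3 -m jog '[[[-20,0,0,0,0,0,0.15],[-15,0,0,0,0,0,0.15],[-12,0,0,0,0,0,0.15],[-10,0,0,0,0,0,0.15],[0,0,0,0,0,0,0.15]]]' | grep -E 'force|width'
python3 - <<'E'
from h import *
s=st()
for c in ('top','side'):
    p=bot.grab_frame(c)
    if c=='side': cv2.imwrite('pics/s8.png',cv2.resize(p['img'][140:260,240:400,::-1],None,fx=5,fy=5,interpolation=cv2.INTER_CUBIC))
    print([(rk(d['xyz']).round(1),round(d['conf'],2)) for d in bot.spot_point('housing',p)[:4]])
E
```

```text
force: [0.2, 0.0, -0.1]
finger_force: 0.0
t 10.25 rack [-173.1   36.9] tipz 3.5 yaw err -0.0003 F [ 0.2  0.  -0.1]
force: [-0.5, -0.6, 0.0]
grip_width: 0.0128
finger_force: 0.0
t 10.75 rack [-114.5   36.8] tipz 5.8 yaw err -0.0008 F [-0.5 -0.6  0. ]
[(array([181. ,   5.5]), 0.52), (array([-150.3,  -62.5]), 0.46), (array([-0.6,  0.6]), 0.32)]
[(array([-45.6, 199.8]), 0.75), (array([174.3,   1.9]), 0.65), (array([-76.3,  28.4]), 0.56), (array([-184.1,  170.6]), 0.54)]
```

View pics/s8.png

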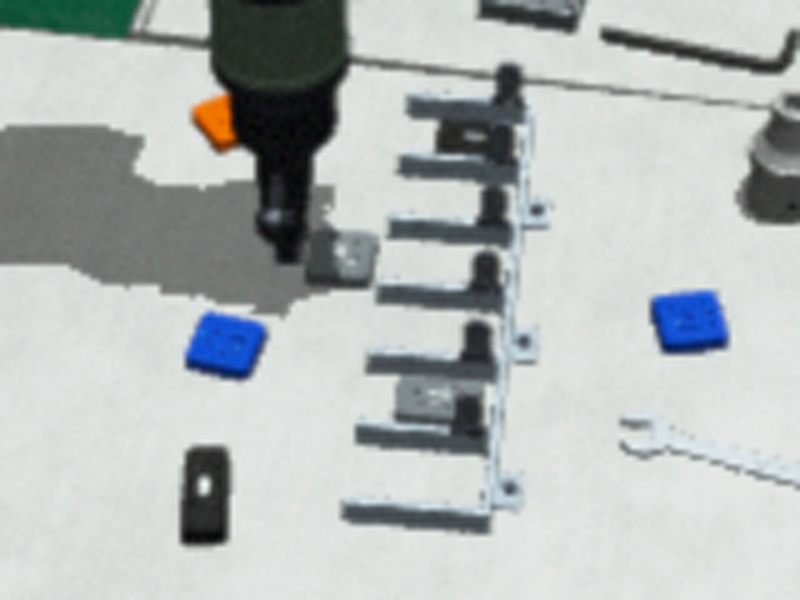

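Side crop: the housing at (342,257) faces gap 3, between wall 3 (nose ≈(390,225)) and wall 4 (nose ≈(378,293)), and fingers are behind it. I check the lateral fit numerically.

Run:
```python
from h import *
p=bot.grab_frame('side')
def r(u,v,z): return rk(ray(p,(240+(u-2)/5,140+(v-2)/5),z)).round(1)
for n,a in dict(h_near_front_bot=(373,288,0),h_near_back_bot=(306,282,0),h_far_front_top=(378,232,.014),h_far_back_top=(317,226,.014),h_near_front_top=(372,270,.014),w3_near_bot=(390,237,0),w4_near_bot=(378,303,0),w3_near_top=(390,223,.022),w4_near_top=(378,290,.022)).items(): print(n,r(*a))
m=max(bot.trace('housing',p),key=lambda d:d['region'][180:200,300:318].sum())['region']
ys,xs=np.nonzero(m);print(xs.min(),xs.max(),ys.min(),ys.max())
```

```text
h_near_front_bot [-50.5  11.8]
h_near_back_bot [-99.8  12.2]
h_far_front_top [-51.9  55. ]
h_far_back_top [-97.4  56.1]
h_near_front_top [-51.6  16.5]
w3_near_bot [-44.2  64.2]
w4_near_bot [-45.1  -2.5]
w3_near_top [-43.3  57.4]
w4_near_top [-44.   -9.8]
301 315 186 197
```

The housing centre is at y ≈ +34.5, giving about 3.5 mm clearance on the left. I push on with a slight bias to the right.

```bash
python3 -m jog '[[[-10,-1,0,0,0,0,0.15],[-10,-1,0,0,0,0,0.15],[-12,0,0,0,0,0,0.15],[-12,0,0,0,0,0,0.15],[0,0,0,0,0,0,0.15]]]' | grep -E 'force|width'
python3 -c "
from h import *
st()"
python3 -m jog '[[[-12,0,0,0,0,0,0.15],[-12,0,0,0,0,0,0.15],[-10,0,0,0,0,0,0.15],[-8,0,0,0,0,0,0.15],[0,0,0,0,0,0,0.15]]]' | grep -E 'force|width'
python3 -c "
from h import *
st()
p=bot.grab_frame('side')
print([(rk(d['xyz']).round(1),round(d['conf'],2)) for d in bot.spot_point('housing',p)[:4]])"
```

```text
force: [-1.0, -0.2, 0.6]
grip_width: 0.0128
finger_force: 0.0
t 11.55 rack [-69.6  34.5] tipz 5.6 yaw err -0.0011 F [-1.  -0.2  0.6]
force: [0.3, -0.5, -0.4]
grip_width: 0.0127
finger_force: 0.0
t 12.05 rack [-28.8  34.6] tipz 5.5 yaw err -0.0008 F [ 0.3 -0.5 -0.4]
[(array([174.3,   1.9]), 0.57), (array([-182.2,  170.3]), 0.5), (array([ 6.2, 28.1]), 0.38)]
```

```bash
python3 -m jog '[[[-4,0,0,0,0,0,0.15],[-3,0,0,0,0,0,0.15],[-2,0,0,0,0,0,0.15],[0,0,0,0,0,0,0.15]]]' | grep -E 'force'
python3 -c "
from h import *
st()"
python3 -m jog '[[[-2,0,0,0,0,0,0.15],[0,0,0,0,0,0,0.15]]]' | grep -E 'force'
python3 -m jog '[[[-2,0,0,0,0,0,0.15],[0,0,0,0,0,0,0.15]]]' | grep -E 'force'
python3 -c "
from h import *
st()"
```

```text
force: [-0.4, 0.1, 0.1]
finger_force: 0.0
t 12.55 rack [-20.2  34.5] tipz 5.5 yaw err -0.0009 F [-0.4  0.1  0.1]
force: [0.5, 0.1, 0.3]
finger_force: 0.0
force: [-0.5, -0.6, -0.3]
finger_force: 0.0
t 12.95 rack [-16.3  34.5] tipz 5.5 yaw err -0.0009 F [-0.5 -0.6 -0.3]
```

```bash
for i in 1 2; do python3 -m jog '[[[-1.5,0,0,0,0,0,0.15],[0,0,0,0,0,0,0.15]]]' | grep -E 'force'; done
python3 -c "
from h import *
st()"; python3 -m jog '[[[-1.5,0,0,0,0,0,0.15],[0,0,0,0,0,0,0.15]]]' | grep -E 'force'
python3 -c "
from h import *
st()
p=bot.grab_frame('side');cv2.imwrite('pics/s9.png',cv2.resize(p['img'][140:260,240:400,::-1],None,fx=5,fy=5,interpolation=cv2.INTER_CUBIC))"
```

```text
force: [-1.0, 0.0, 0.0]
finger_force: 0.0
force: [-0.6, 0.3, 0.9]
finger_force: 0.4
t 13.35 rack [-13.5  34.4] tipz 5.5 yaw err -0.0009 F [-0.6  0.3  0.9]
force: [-7.6, -0.4, 5.6]
finger_force: 4.1
t 13.55 rack [-12.9  34.4] tipz 5.3 yaw err -0.001 F [-7.6 -0.4  5.6]
```

Contact force has risen to 7.6 N, so it is against the back wall. I back off, lift straight up and look.

```bash
python3 -m jog '[[[-1,0,0,0,0,0,0.15],[0,0,0,0,0,0,0.15]]]' | grep -E 'force'
python3 -m jog '[[[15,0,0,0,0,0,0.15],[25,0,-5,0,0,0,0.15],[20,0,-40,0,0,0,0.15],[0,0,-45,0,0,0,0.15],[0,0,-40,0,0,0,0.15]]]' | grep -E 'force'
python3 -m jog '[[[-45,0,0,0,0,0,0.15],[-45,0,0,0,0,0,0.15],[-45,0,0,0,0,0,0.15],[-30,0,0,0,0,0,0.15],[0,0,0,0,0,0,0]]]' | grep -E 'force'
python3 - <<'E'
from h import *
s=st();p=bot.grab_frame('wrist');save(p,'w10')
print([(rk(d['xyz']).round(1),round(d['conf'],2)) for d in bot.spot_point('housing',p)[:4]])
E
```

```text
force: [-12.0, -0.7, 9.8]
finger_force: 6.9
force: [0.5, 0.4, -0.2]
finger_force: 0.0
force: [-1.8, 0.6, -0.5]
finger_force: 0.0
t 14.8 rack [96.7 34.6] tipz 134.8 yaw err -0.0008 F [-1.8  0.6 -0.5]
[(array([ 10.5, -97.7]), 0.73), (array([19.7, 32.7]), 0.62), (array([177.2,  -3.9]), 0.62)]
```

View pics/w10.png

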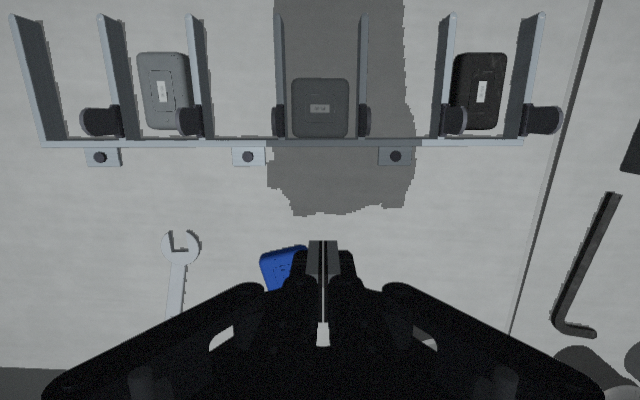

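Wrist view: the housing at (320,107) lies square in gap 3, between wall 3 at (363,80) and wall 4 at (280,80). It is flush with the back wall at row ~138 and the network puts it at rack (19.7, 32.7). All tabs are upright, the stored parts are in place, and the robot is touching nothing.

```bash
python3 -c "
from h import *
print(bot.job_done())"
```

```text
the job is handed in; nothing more can be done
None
```

I flicked tabs 1, 2 and 3 to the right in order, pushed the grey housing along the worktop into the third gap until it met the back wall, and handed the job in at about 15 s; no verdict was shown.

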